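# Lay the third power adaptor in the test row with a spacer gap

### The arm

A 7-joint arm with a two-finger parallel gripper is mounted at the origin on a cart in front of the work surface, level with it; the furniture and walls round the work are solid. World frame = base frame: x ahead of the robot, y to its left, z up, the work surface at z = 0. Lengths are in mm, angles in rad, forces in N, time in s.
With the tool pointing down it reaches from about 400 to 875 mm from the base axis. Payload 4.4 kg.
Tool frame: the origin (TCP) lies midway between the tips of the shut fingers; the grasp point (between the pads) lies ctrl.grip_depth behind it (ctrl.grip_depth is the distance from the TCP to the grasp point, in mm); z points along the fingers, y is the line along which they close (so a half turn about z gives the same grasp; the last joint's range is limited). The gripper opens to 85 mm and grips with 20 to 120 N. Pads are 22 mm wide; open, the fingers measure 114 mm over their backs; the gripper's body (76 mm by 85 mm) begins 54 mm behind the grasp point. The pads swing forward as they close: fully open they stand 13 mm farther back than shut.
Start: joints at [-1.233, 0.628, 0.038, 1.517, -0.027, 0.996, -0.02], TCP at [255.373, 597.748, 231.313] pointing down, gripper open.
Joint ranges: [-3.06, 3.06], [-0.37, 2.12], [-1.25, 1.32], [0.18, 2.47], [-1.1, 4.24], [0.23, 1.98], [-2.94, 2.94]. Speed limits (rad/s): [2.57, 2.57, 3.14, 3.14, 3.14, 3.14, 3.14].

### API

Orientations are given as [roll, pitch, yaw] about the fixed x, y, z axes, in that order (R = Rz(yaw) Ry(pitch) Rx(roll)).
In Python, from cell import ctrl gives the robot as it stands.
- The arm moves only by the tool carry_out, never from a script. Its argument "deltas" is one flat list of numbers, 7 for each row, row after row: the turn, a rotation vector about the tool's x, y, z in degrees, then the shift along the tool's x, y, z in m, then the closure, from -1 (fully open) to 1 (shut). In form: [wx, wy, wz, dx, dy, dz, claw, wx, wy, wz, dx, dy, dz, claw, ...]. A call has 1 to 12 rows; each row shifts and turns the commanded pose from where the row before left it, along the tool's axes as they then stand; what a row does not reach is not made up. A row lasts 1/8 s, in which the tool goes at most 62.5 mm and 10.7 degrees, less where a joint would pass 70% of its speed; a pose out of reach is approached as far as the arm can. A call with a gripper value outside its range is refused whole. The fingers move at their own pace and stop on an object; the grip force is fixed at half the most. Time passes only in rows, so rows that do not move let the fingers close. It gives the time, the measured TCP pose, the force, the opening and the grip force at its end, in the units of the state.
- ctrl.read_state(): the state, without advancing time (a new reading comes with each control period).
- ctrl.get_image(name): name is "scene" or "top"; returns the picture (420x560x3 uint8, red, green, blue); there is no depth.
- ctrl.calibration(name): a dict with "mtx" (3x3 intrinsics, pixels), "distortion" ([k1, k2, p1, p2, k3] as OpenCV has them; the pictures are not rectified), "R" (3x3) and "t" (3): a world point X has camera coordinates R X + t. Camera axes: x right, y down, z forward; pixel columns grow to the right and rows downward; lengths in mm; the calibration is good to about 2 mm. A picture is of the moment at which its call begins. calibration takes no time and is no camera call.
- ctrl.finish_job(): hands the job in; it is judged then, once.
The state is a dict: "clock": time; "qpos": joint angles; "qd": joint speeds; "tau": joint torques, N m; "eef_pos": TCP position; "tool_rot": TCP orientation; "force": force on the tool from outside, world axes, zero at the start; "torque": the same for the moment, N m; "width": finger opening in mm; "gripper_force": force on a finger pad.
Only numpy, scipy, OpenCV 4.12 (cv2) and the standard library are available. Lean on these libraries where they do the work, as an engineer would, in place of code of your own. Each camera call takes 0.05 s, during which the arm holds its last target. There are 200 camera calls.

### The job

Add the loose power adaptor to the row on the grey test board with the same air gap as the others: stand the wooden spacer upright on the board flat against the front adaptor of the row, then slide the loose adaptor, without lifting it, up flat against the spacer with its left end against the metal rail. Then take the spacer out and stand it upright off the board, on the mat or the worktop, leaving the adaptor in its place and everything else as it was.

Things in the scene. Friction and masses are not known exactly. Their poses are not given: they have to be found in the camera images.
- board: Grey test board, 268 mm along its x (from -128 to +140 mm) by 150 mm along its y (-75 to +75), top 14 mm above the worktop (z = 0), fixed. Origin at z = 0. x points away from the robot along the row, y to the left. An aluminium rail, 12 mm thick, stands along its whole left (+y) edge: top 34 mm above the worktop, inner face at y = +63 mm in the board's frame.
- brick_near: Front one of the two black power adaptors fixed on the board, a box 108 x 48 x 29 mm (its x, y, z). Origin: centre of its underside. It lies across the board (its x along board y), left end at the rail, centre at board x +43, y +9 mm; its front face, towards the robot, at board x +19 mm. The other is 62 mm farther along board x (14 mm gap).
- brick_loose: The loose black power adaptor, like the fixed ones: 108 mm along its x, 48 mm along its y, 29 mm high, 0.17 to 0.33 kg. Origin: centre of its underside. It lies flat and somewhat askew on the front part of the board, its x roughly along the board's y.
- spacer: Pale wooden spacer, standing upright on a 4.4 mm thick mat at the right of the board, 0.12 kg. 14 mm thick (its x); the blade is 80 mm long (its y) and 34 mm high; above it, at the middle of its length, a grip tab 40 mm long and equally thick reaches up to 70 mm. Origin: centre of its underside; z up.
- flux_tin: Bystander: small white tin, 44 mm wide, 20 mm high; origin under its centre.
- stapler: Bystander: small blue stapler, 83 x 33 x 40 mm; origin under its centre.
- solder_reel: Bystander: blue reel of solder, 52 mm wide, 40 mm high; origin under its centre.

How it is judged:
By the outcome, as a careful person would: the job done as asked, in the order asked, and still so for the second after the job is handed in, with the robot touching nothing.
It also fails if it takes over 72 s, if anything falls off the work surface, if the arm or the gripper's body presses on something with over 40 N, if the wrist force passes 120 N, or if a joint passes its speed limit or range.

## Working session

There is one attempt and no reset: what is moved stays moved. The work goes in short steps, Python scripts to look and compute and a tool call to move; the robot and the scene stay as the last step left them, time stands still between calls to the robot, and variables do not carry over. Pictures are saved under pics/ and viewed, at most 10 in all, crops included, and the job is handed in when it is done.

Besides the shell and the picture viewer there is one more tool, called after ">>>" as name(argument=value, ...), one argument or row to a line, values as JSON. carry_out: Moves the arm, as the interface text tells. Its arguments: {"type":"object","properties":{"deltas":{"type":"array"}},"required":["deltas"]}

```bash
mkdir -p pics; ls
python3 - <<'E'
from cell import ctrl
import cv2
for n in("scene","top"):
    cv2.imwrite(f"pics/{n}0.png",ctrl.get_image(n)[:,:,::-1]); c=ctrl.calibration(n); print(n,{k:__import__('numpy').round(v,3).tolist() for k,v in c.items()})
print(ctrl.read_state(),ctrl.grip_depth)
E
```

```text
pics
scene {'mtx': [[410.749, 0.0, 277.236], [0.0, 410.749, 209.907], [0.0, 0.0, 1.0]], 'distortion': [-0.044, 0.0, 0.0, 0.0, 0.0], 'R': [[0.876, -0.482, -0.012], [-0.288, -0.503, -0.815], [0.386, 0.717, -0.58]], 't': [-482.935, 201.341, 965.428]}
top {'mtx': [[450.6, 0.0, 281.822], [0.0, 450.6, 216.05], [0.0, 0.0, 1.0]], 'distortion': [-0.131, 0.0, 0.0, 0.0, 0.0], 'R': [[-0.011, -1.0, 0.023], [-0.988, 0.007, -0.153], [0.152, -0.024, -0.988]], 't': [-2.911, 577.215, 1054.186]}
{'clock': 0.1, 'qpos': array([-1.23281405,  0.62926902,  0.0384418 ,  1.51823304, -0.02701701,
        0.99629494, -0.01998719]), 'qd': array([-0.00038687, -0.00166537, -0.00050886, -0.00033151,  0.0013354 ,
       -0.00167096,  0.00068036]), 'tau': array([ 3.98809643e-03, -5.64531112e+01,  1.23077787e+00, -1.93973082e+01,
        1.12963677e-02,  5.44497292e-03,  1.83472122e-05]), 'eef_pos': array([255.13690606, 597.24556333, 230.48218957]), 'tool_rot': array([-3.13990590e+00,  9.55225360e-07,  2.73781712e+00]), 'force': array([-0.50407042,  0.07793563, -0.31873981]), 'torque': array([-0.00209278,  0.0433584 ,  0.0110139 ]), 'gripper_force': 0.0, 'width': 85.69161002769482} 18.700000000000003
```

View pics/scene0.png

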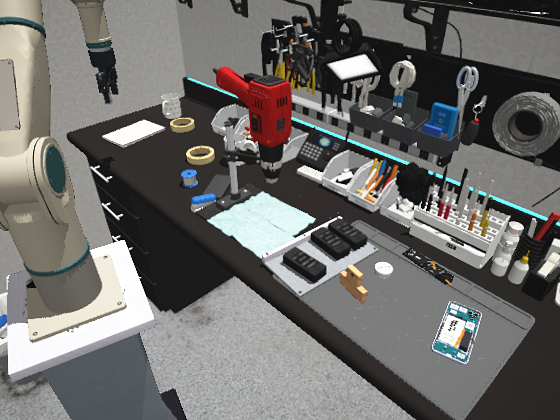

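View pics/top0.png

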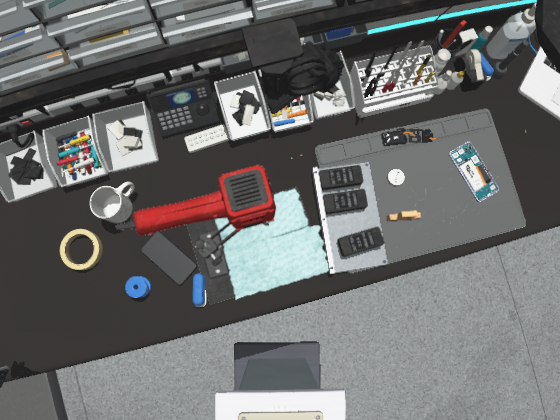

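Scene and top views show the board (top view about 315-385, 160-272), the loose adaptor near (360,242), the spacer near (404,215) and the tin at (396,177). I'll crop and enlarge next.

```bash
cat > h.py <<'E'
import numpy as np, cv2
from cell import ctrl
def ray(n,uv):
    c=ctrl.calibration(n);K=np.array(c["mtx"]);d=np.array(c["distortion"]);R=np.array(c["R"]);t=np.array(c["t"])
    p=cv2.undistortPoints(np.array(uv,float).reshape(-1,1,2),K,d).reshape(-1,2)
    return -R.T@t, np.c_[p,np.ones(len(p))]@R
def onz(n,uv,z):
    o,d=ray(n,uv); return o+d*((z-o[2])/d[:,2])[:,None]
def proj(n,X):
    c=ctrl.calibration(n);return cv2.projectPoints(np.array(X,float).reshape(-1,1,3),cv2.Rodrigues(np.array(c["R"]))[0],np.array(c["t"],float),np.array(c["mtx"]),np.array(c["distortion"]))[0].reshape(-1,2)
def crop(n,f,u0,v0,w,h,s):
    im=ctrl.get_image(n)[:,:,::-1];cv2.imwrite(f,cv2.resize(im[v0:v0+h,u0:u0+w],None,fx=s,fy=s,interpolation=cv2.INTER_CUBIC))
E
python3 - <<'E'
from h import *
crop("top","pics/t1.png",300,145,140,140*3//4+30,5.0) if 0 else crop("top","pics/t1.png",300,150,150,125,4.8)
crop("scene","pics/s1.png",255,205,160,110,5)
E
```

```text
(no output)
```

View pics/t1.png

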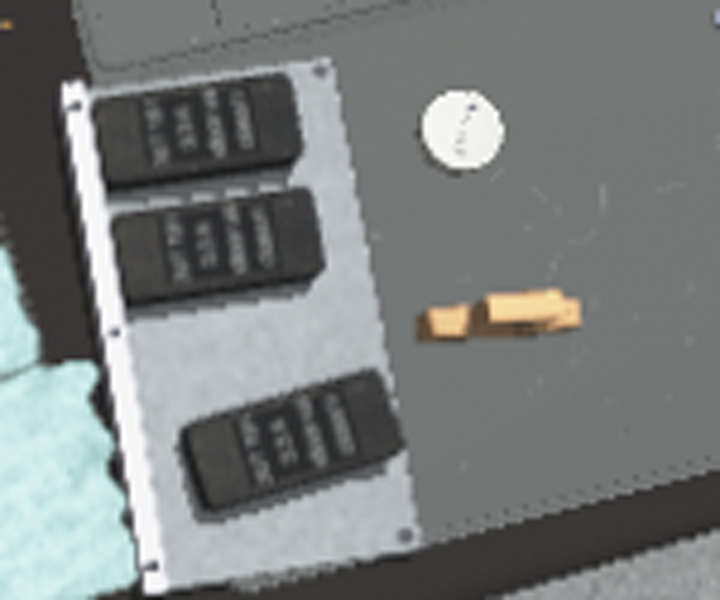

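View pics/s1.png

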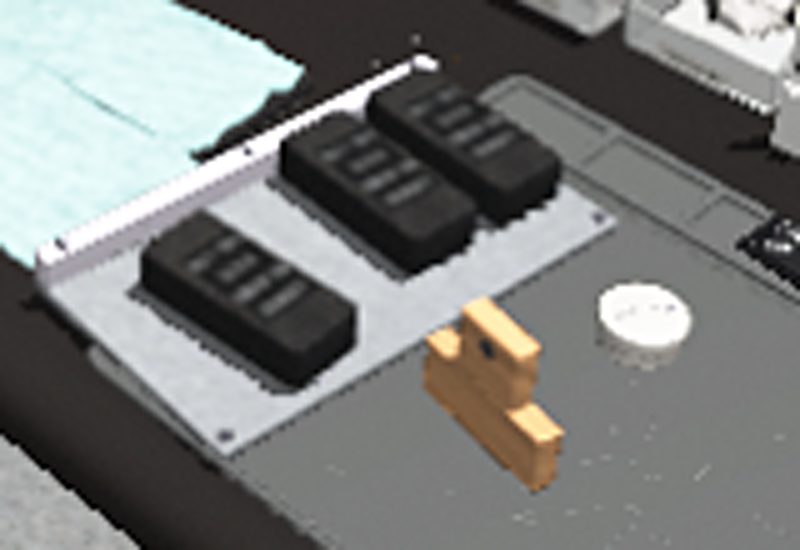

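The crops show the board's right corners at top-crop (422,548) and (332,58), the rail top between (62..86,83) and (145..167,588), the loose adaptor's top around (182..403, 370..520), and the spacer tab top at (487..565, 290..322). In the scene crop the spacer stands upright, tab top at (465..540, 300..360).

Run:
```python
from h import *
np.set_printoptions(precision=1,suppress=True)
T=lambda *p:np.array(p,float)/4.8+[300-.4,150-.4]
S=lambda *p:np.array(p,float)/5+[255-.4,205-.4]
for n in("scene","top"):print(n,ray(n,[[280,210]])[0])
b=onz("top",T((422,548),(332,58)),14);print("board right near/far",b, np.linalg.norm(b[1]-b[0]))
b2=onz("scene",S((228,455),(617,222)),14);print("scene",b2,np.linalg.norm(b2[1]-b2[0]))
r=onz("top",T((62,85),(86,82),(143,592),(167,586)),34);print("rail",r)
r=onz("scene",S((38,262),(412,55),(440,66)),34);print("rail scene near-outer,far-outer,far-inner",r)
def pose(rn,rf):
    d=(rf-rn)[:2];a=np.arctan2(d[1],d[0]);x=np.array([np.cos(a),np.sin(a)]);y=np.array([-x[1],x[0]])
    o=((rn+rf)/2)[:2]-6*x+75*y;return a,o
for q in(b,b2):
  a,o=pose(*q);print("pose",a,np.degrees(a),o)
# spacer masks
for n in("top","scene"):
    im=ctrl.get_image(n);h=cv2.cvtColor(im,cv2.COLOR_RGB2HSV)
    m=cv2.inRange(h,(8,70,60),(25,255,255)); 
    box=(400,200,440,235) if n=="top" else (330,255,375,310)
    if n=="top":box=(380,195,425,235)
    k=np.zeros_like(m);k[box[1]:box[3],box[0]:box[2]]=255;m&=k
    ys,xs=np.nonzero(m);print(n,xs.min(),xs.max(),ys.min(),ys.max(),len(xs))
# spacer hand points: tab top z=74.4 
print("tab top (top view)",onz("top",T((487,298),(562,290),(566,313),(488,322)),74.4))
print("tab top (scene)",onz("scene",S((465,308),(487,298),(541,348),(522,360)),74.4))
print("blade top right end (scene)",onz("scene",S((510,410),(535,440),(562,434)),38.4))
print("blade bottom (scene) L,R",onz("scene",S((424,390),(538,490)),4.4))
print("brick top corners top",onz("top",T((183,428),(372,372),(403,440),(205,512)),43))
print("brick top corners scene",onz("scene",S((143,254),(205,210),(355,305),(300,350)),43))
```

```text
scene [ 108.5 -823.9  717.8]
top [ 409.9   18.3 1129.7]
board right near/far [[ 459.2 -271.9   14. ]
 [ 722.3 -235.    14. ]] 265.69054045721924
scene [[ 459.9 -275.3   14. ]
 [ 720.1 -237.1   14. ]] 263.0364531404583
rail [[ 702.1  -86.8   34. ]
 [ 703.7  -99.4   34. ]
 [ 438.2 -122.4   34. ]
 [ 441.  -134.7   34. ]]
rail scene near-outer,far-outer,far-inner [[ 434.6 -135.5   34. ]
 [ 696.3  -85.5   34. ]
 [ 703.7 -101.7   34. ]]
pose 0.13937272475303453 7.985468907587377 [ 574.4 -180. ]
pose 0.14595015587472016 8.362327950897964 [ 573.2 -182.9]
top 387 420 210 220 256
scene 340 367 265 302 599
tab top (top view) [[ 581.1 -295.    74.4]
 [ 585.  -334.1   74.4]
 [ 573.2 -335.5   74.4]
 [ 568.9 -294.9   74.4]]
tab top (scene) [[ 569.3 -299.4   74.4]
 [ 581.9 -299.1   74.4]
 [ 583.  -336.8   74.4]
 [ 571.1 -338.6   74.4]]
blade top right end (scene) [[ 572.5 -334.1   38.4]
 [ 570.9 -354.2   38.4]
 [ 583.6 -357.3   38.4]]
blade bottom (scene) L,R [[ 568.1 -278.7    4.4]
 [ 576.1 -355.8    4.4]]
brick top corners top [[ 520.4 -143.6   43. ]
 [ 548.2 -242.1   43. ]
 [ 513.1 -256.7   43. ]
 [ 477.7 -153.6   43. ]]
brick top corners scene [[ 477.8 -164.9   43. ]
 [ 521.2 -151.5   43. ]
 [ 547.6 -246.3   43. ]
 [ 508.4 -258.8   43. ]]
```

>>> carry_out(
  deltas=[0, 0, 0, -0.036, -0.043, 0, -1, 0, 0, 0, -0.036, -0.043, 0, -1, 0, 0, 0, -0.036, -0.043, 0, -1, 0, 0, 0, -0.036, -0.043, 0, -1, 0, 0, 0, -0.036, -0.043, 0, -1, 0, 0, 0, -0.036, -0.043, 0, -1, 0, 0, 0, -0.036, -0.043, 0, -1, 0, 0, 0, -0.036, -0.043, 0, -1, 0, 0, 0, -0.036, -0.043, 0, -1, 0, 0, 0, -0.036, -0.043, 0, -1, 0, 0, 0, -0.036, -0.043, 0, -1, 0, 0, 0, -0.036, -0.043, 0, -1],
)

```text
clock: 1.8
eef_pos: [450.4, -48.2, 231.6]
tool_rot: [3.141, 0.001, 2.738]
force: [-0.0, 1.0, -0.2]
width: 85.1
gripper_force: 0.0
```

```bash
cat >> h.py <<'E'
from scipy.spatial.transform import Rotation as Ro
def go(x,y,z,yaw):
    "turn about tool z (deg) and then the shift in the turned tool frame (mm), tool pointing down"
    s=ctrl.read_state();R0=Ro.from_euler('xyz',s['tool_rot']);R1=Ro.from_euler('xyz',[np.pi,0,yaw])
    w=np.degrees((R0.inv()*R1).as_rotvec());d=R1.inv().apply(np.array([x,y,z])-s['eef_pos'])
    print("t",round(s['clock'],2),"pos",s['eef_pos'].round(1),"rot",s['tool_rot'].round(4),"w",s['width'].round(1),"F",s['force'].round(1));print(" turn",w.round(2),"shift",d.round(1))
A=0.137;O=np.array([574.5,-180.5])
def b2w(x,y,a=A,o=O): return o+[x*np.cos(a)-y*np.sin(a),x*np.sin(a)+y*np.cos(a)]
def w2b(p,a=A,o=O):
    d=np.array(p)[...,:2]-o; return np.stack([d[...,0]*np.cos(a)+d[...,1]*np.sin(a),-d[...,0]*np.sin(a)+d[...,1]*np.cos(a)],-1)
E
python3 -c "
from h import *
go(577,-317,150,1.571+.09);print(ctrl.read_state()['qpos'].round(2))"
```

```text
Traceback (most recent call last):
  File "h.py", line 18, in go
    print("t",round(s['clock'],2),"pos",s['eef_pos'].round(1),"rot",s['tool_rot'].round(4),"w",s['width'].round(1),"F",s['force'].round(1));print(" turn",w.round(2),"shift",d.round(1))
                                                                                               ^^^^^^^^^^^^^^^^
AttributeError: 'float' object has no attribute 'round'
```

```bash
sed -i "s/s\['width'\].round(1)/round(s['width'],1)/" h.py
python3 - <<'E'
from h import *
np.set_printoptions(precision=2,suppress=True)
go(577,-317,150,1.571+.09);print(ctrl.read_state()['qpos'])
im=ctrl.get_image("top");h=cv2.cvtColor(im,cv2.COLOR_RGB2HSV)
for vm in(60,):
    m=cv2.inRange(h,(5,60,vm),(28,255,255));k=np.zeros_like(m);k[195:235,380:425]=255;m&=k
    print(h[205:225,383:424,2][:, ::2]*(m[205:225,383:424][:, ::2]>0))
E
```

```text
t 1.8 pos [450.4 -48.2 231.6] rot [3.14 0.   2.74] w 85.1 F [-0.   1.  -0.2]
 turn [ 0.05  0.02 61.7 ] shift [-279.1  101.8   81.6]
[-0.06  0.35  0.14  2.05 -0.07  0.75  1.29]
[[  0   0   0   0   0   0   0   0   0   0   0   0   0   0   0   0   0   0
    0   0   0]
 [  0   0   0   0   0   0   0   0   0   0   0   0   0   0   0   0   0   0
    0   0   0]
 [  0   0   0   0   0   0   0   0   0   0   0   0   0   0   0   0   0   0
    0   0   0]
 [  0   0   0   0   0   0   0   0   0   0   0   0   0   0   0   0   0   0
    0   0   0]
 [  0   0   0   0   0   0   0   0   0   0   0   0   0   0   0   0   0   0
    0   0   0]
 [  0   0   0   0   0   0   0   0   0   0   0   0   0   0 164 175 205   0
    0   0   0]
 [  0   0   0   0   0   0   0   0   0   0 213 215 215 219 233 237 244 167
    0   0   0]
 [  0   0   0   0   0   0   0   0   0 180 245 246 246 245 245 245 245 227
  204   0   0]
 [  0   0   0   0   0   0 164   0   0 142 246 246 245 245 245 245 245 244
  242   0   0]
 [  0   0   0 168 207 213 228 191  96 117 245 245 245 245 245 245 245 243
  241   0   0]
 [  0   0   0 192 242 242 242 185 
[... 156 characters left out ...]
8 137 240 241 241 162  97 101 120 110  80  85 113 129 203 218
  214   0   0]
 [  0   0  98 107 238 242 241 136 102 102 100 100  88 100 112 132 156 115
    0   0   0]
 [  0   0  94 100 207 218 217 127 104 102 101 101  88  93  91   0   0   0
    0   0   0]
 [  0   0  90 100  96  92  88   0   0   0   0   0   0   0   0   0   0   0
    0   0   0]
 [  0   0   0   0   0   0   0   0   0   0   0   0   0   0   0   0   0   0
    0   0   0]
 [  0   0   0   0   0   0   0   0   0   0   0   0   0   0   0   0   0   0
    0   0   0]
 [  0   0   0   0   0   0   0   0   0   0   0   0   0   0   0   0   0   0
    0   0   0]
 [  0   0   0   0   0   0   0   0   0   0   0   0   0   0   0   0   0   0
    0   0   0]]
```

Run:
```python
from h import *
np.set_printoptions(precision=1,suppress=True)
p=onz("top",[(388.6,216.8),(393,216.4),(419,214.3),(420.6,214.2)],38.4);print(p)
d=p[0]-p[-1];print(np.linalg.norm(d),np.arctan2(-d[0],d[1]),(p[0]+p[-1])/2)
q=onz("top",[(401.3,214.0),(417.5,212.4)],74.4);d=q[0]-q[1];print(q,np.linalg.norm(d),np.arctan2(-d[0],d[1]),q.mean(0))
# near brick front face lower edge, loose-brick dark mask in top view
im=ctrl.get_image("top");g=cv2.cvtColor(im,cv2.COLOR_RGB2HSV)[:,:,2]
m=((g<75)*255).astype(np.uint8);k=np.zeros_like(m);k[150:275,310:392]=255
for c in cv2.findContours(m&k,cv2.RETR_EXTERNAL,cv2.CHAIN_APPROX_NONE)[0]:
    if cv2.contourArea(c)>400:
        r=cv2.minAreaRect(c);print(cv2.contourArea(c),r)
        print(w2b(onz("top",cv2.boxPoints(r),35)))
```

```text
[[ 574.3 -273.3   38.4]
 [ 575.2 -284.5   38.4]
 [ 580.  -351.5   38.4]
 [ 580.3 -355.6   38.4]]
82.49729405376988 0.07253533042142041 [ 577.3 -314.5   38.4]
[[ 575.5 -295.3   74.4]
 [ 579.1 -335.8   74.4]] 40.63796982998508 0.08990038470354514 [ 577.3 -315.5   74.4]
641.0 ((344.7699890136719, 201.3900146484375), (19.374725341796875, 41.86072540283203), 81.8698959350586)
[[ 66.   61.6]
 [ 66.2 -44.2]
 [ 17.2 -42.4]
 [ 17.3  62.7]]
685.0 ((340.57000732421875, 177.489990234375), (19.79899024963379, 41.71929931640625), 81.8698959350586)
[[128.3  62. ]
 [129.1 -44.4]
 [ 78.1 -42.4]
 [ 77.8  63.1]]
```

>>> carry_out(
  deltas=[0, 0, 10.4, 0, 0, 0, -1, 0, 0, 10.4, 0, 0, 0, -1, 0, 0, 10.4, 0, 0, 0, -1, 0, 0, 10.4, 0, 0, 0, -1, 0, 0, 10.4, 0, 0, 0, -1, 0, 0, 10.4, 0, 0, 0, -1, 0, 0, 0, -0.055, 0.02, 0, -1, 0, 0, 0, -0.055, 0.02, 0, -1, 0, 0, 0, -0.055, 0.02, 0, -1, 0, 0, 0, -0.055, 0.02, 0.03, -1, 0, 0, 0, -0.055, 0.02, 0.05, -1, 0, 0, 0, 0, 0, 0, -1],
)

```text
clock: 3.4
eef_pos: [563.0, -302.5, 157.3]
tool_rot: [-3.134, -0.002, 1.645]
force: [0.7, 1.4, -0.0]
width: 85.3
gripper_force: 0.0
```

```bash
python3 -c "
from h import *
go(577.3,-315.3,42.4,1.571+.08);print(ctrl.read_state()['qpos'].round(2))"
```

```text
t 3.4 pos [ 563.  -302.5  157.3] rot [-3.1344e+00 -1.5000e-03  1.6446e+00] w 85.3 F [ 0.7  1.4 -0. ]
 turn [-0.41 -0.09 -0.37] shift [-13.9  13.2 114.9]
[ 0.23  0.73  0.37  1.62 -0.32  0.86  0.8 ]
```

>>> carry_out(
  deltas=[0, 0, -0.4, -0.014, 0.013, 0.015, -1, 0, 0, 0, 0, 0, 0.03, -1, 0, 0, 0, 0, 0, 0.03, -1, 0, 0, 0, 0, 0, 0, -1, 0, 0, 0, 0, 0, 0, -1],
)

```text
clock: 4.03
eef_pos: [580.3, -312.8, 88.8]
tool_rot: [3.14, 0.001, 1.657]
force: [0.2, -0.1, -0.6]
width: 85.3
gripper_force: 0.0
```

```bash
python3 -c "
from h import *
go(577.3,-315.3,42.4,1.571+.08)"
```

```text
t 4.03 pos [ 580.3 -312.8   88.8] rot [3.1397e+00 8.0000e-04 1.6566e+00] w 85.3 F [ 0.2 -0.1 -0.6]
 turn [0.11 0.05 0.32] shift [-2.3 -3.2 46.4]
```

>>> carry_out(
  deltas=[0.1, 0, 0.3, -0.002, -0.003, 0.015, -1, 0, 0, 0, 0, 0, 0.016, -1, 0, 0, 0, 0, 0, 0.015, -1, 0, 0, 0, 0, 0, 0, -1, 0, 0, 0, 0, 0, 0, 0, 0, 0, 0, 0, 0, 0, 1, 0, 0, 0, 0, 0, 0, 1, 0, 0, 0, 0, 0, 0, 1, 0, 0, 0, 0, 0, 0, 1],
)

```text
clock: 5.15
eef_pos: [576.7, -315.6, 41.6]
tool_rot: [-3.141, 0.0, 1.65]
force: [-0.1, 0.5, 3.2]
width: 13.2
gripper_force: 59.1
```

```bash
python3 -c "
from h import *
go(577.3,-315.3,42.4,1.571+.08);print(ctrl.read_state()['gripper_force'])"
```

```text
t 5.15 pos [ 576.7 -315.6   41.6] rot [-3.1405e+00  4.0000e-04  1.6505e+00] w 13.2 F [-0.1  0.5  3.2]
 turn [-0.06  0.03 -0.03] shift [ 0.3  0.6 -0.8]
59.131731390953064
```

>>> carry_out(
  deltas=[0, 0, 0, 0, 0, -0.02, 1, 0, 0, 0, 0, 0, -0.04, 1, 0, 0, 0, 0, 0, -0.01, 1, 0, 0, 0, 0, 0, 0, 1, 0, 0, 0, 0, 0, 0, 1],
)

```text
clock: 5.78
eef_pos: [575.7, -314.7, 110.1]
tool_rot: [-3.138, -0.001, 1.651]
force: [0.9, 0.0, -1.1]
width: 13.3
gripper_force: 58.6
```

```bash
python3 -c "
from h import *
p=b2w(5,9);print(p);go(*p,112,1.571+A)"
```

```text
[ 578.22400426 -170.90146926]
t 5.78 pos [ 575.7 -314.7  110.1] rot [-3.1381e+00 -1.5000e-03  1.6506e+00] w 13.3 F [ 0.9  0.  -1.1]
 turn [-0.2  -0.09 -3.29] shift [142.1  22.1  -1.9]
```

>>> carry_out(
  deltas=[0, 0, -1.6, 0.023, 0.004, 0, 1, 0, 0, -1.6, 0.024, 0.004, 0, 1, 0, 0, 0, 0.025, 0.004, 0, 1, 0, 0, 0, 0.025, 0.004, 0, 1, 0, 0, 0, 0.025, 0.003, 0, 1, 0, 0, 0, 0.02, 0.003, 0, 1, 0, 0, 0, 0, 0, 0, 1, 0, 0, 0, 0, 0, 0, 1, 0, 0, 0, 0, 0, 0, 1],
)

```text
clock: 6.9
eef_pos: [580.9, -173.4, 111.2]
tool_rot: [-3.14, 0.001, 1.704]
force: [0.5, 0.0, -1.0]
width: 13.1
gripper_force: 58.6
```

```bash
python3 -c "
from h import *
p=b2w(5,9);go(*p,14+37.2,1.571+A);crop('scene','pics/s2.png',255,190,160,120,5)"
```

```text
t 6.9 pos [ 580.9 -173.4  111.2] rot [-3.1398e+00  1.0000e-03  1.7045e+00] w 13.1 F [ 0.5  0.  -1. ]
 turn [-0.1   0.06 -0.2 ] shift [ 2.9 -2.3 60. ]
```

View pics/s2.png

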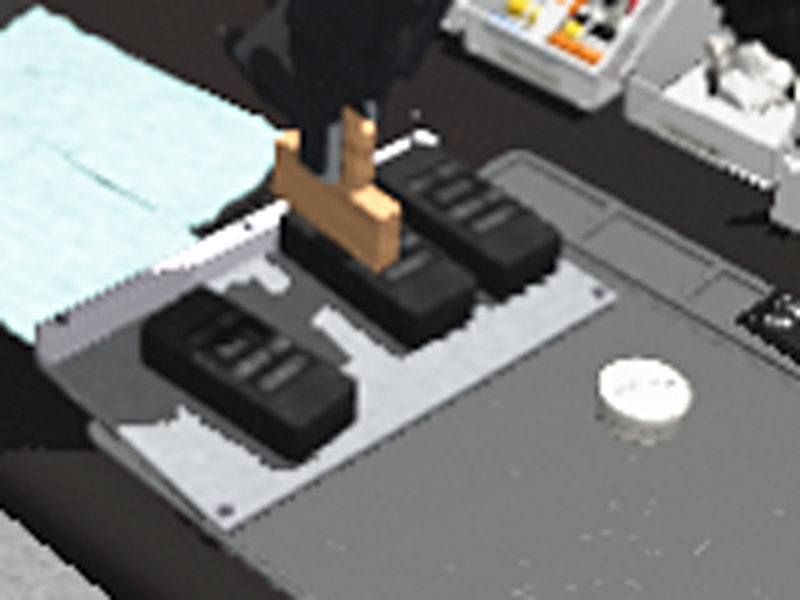

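The spacer hangs upright in the gripper (blade end at crop (383,250)), in front of and above the near adaptor, so I'll lower it with about 7 mm to spare.

>>> carry_out(
  deltas=[0, 0, -0.2, 0.003, -0.002, 0.02, 1, 0, 0, 0, 0, 0, 0.02, 1, 0, 0, 0, 0, 0, 0.012, 1, 0, 0, 0, 0, 0, 0.005, 1, 0, 0, 0, 0, 0, 0, 1, 0, 0, 0, 0, 0, 0, 1],
)

```text
clock: 7.7
eef_pos: [579.1, -169.4, 54.8]
tool_rot: [-3.141, 0.0, 1.71]
force: [0.4, 1.4, -1.6]
width: 12.8
gripper_force: 58.6
```

```bash
python3 -c "
from h import *
p=b2w(12,9);go(*p,14+37.2,1.571+A)"
```

```text
t 7.7 pos [ 579.1 -169.4   54.8] rot [-3.1409e+00  4.0000e-04  1.7097e+00] w 12.8 F [ 0.4  1.4 -1.6]
 turn [-0.04  0.02  0.1 ] shift [-1.3  5.9  3.6]
```

Now down until touch, in small steps.

>>> carry_out(
  deltas=[0, 0, 0, 0, 0, 0.002, 1, 0, 0, 0, 0, 0, 0.001, 1, 0, 0, 0, 0, 0, 0, 1, 0, 0, 0, 0, 0, 0, 1],
)

```text
clock: 8.2
eef_pos: [578.7, -169.1, 51.2]
tool_rot: [-3.14, -0.0, 1.71]
force: [-0.1, 0.3, 0.0]
width: 13.4
gripper_force: 58.7
```

>>> carry_out(
  deltas=[0, 0, 0, 0, 0, 0.001, 1, 0, 0, 0, 0, 0, 0, 1, 0, 0, 0, 0, 0, 0, 1],
)

```text
clock: 8.57
eef_pos: [578.7, -169.1, 51.2]
tool_rot: [-3.14, -0.0, 1.71]
force: [-1.5, 1.0, 6.5]
width: 13.4
gripper_force: 59.8
```

>>> carry_out(
  deltas=[0, 0, 0, 0, 0.002, -0.0005, 1, 0, 0, 0, 0, 0.002, 0, 1, 0, 0, 0, 0, 0.001, 0, 1, 0, 0, 0, 0, 0, 0, 1, 0, 0, 0, 0, 0, 0, 1],
)

```text
clock: 9.2
eef_pos: [582.6, -168.9, 51.2]
tool_rot: [-3.138, -0.0, 1.709]
force: [-3.6, -0.7, 7.8]
width: 13.4
gripper_force: 59.9
```

>>> carry_out(
  deltas=[0, 0, 0, 0, 0.001, 0, 1, 0, 0, 0, 0, 0, 0, 1, 0, 0, 0, 0, 0, 0, 1],
)

```text
clock: 9.57
eef_pos: [583.5, -168.9, 51.2]
tool_rot: [-3.138, -0.0, 1.709]
force: [-4.1, -0.4, 7.9]
width: 13.0
gripper_force: 59.9
```

>>> carry_out(
  deltas=[0, 0, 0, 0, 0.001, 0, 1, 0, 0, 0, 0, 0, 0, 1, 0, 0, 0, 0, 0, 0, 1],
)

```text
clock: 9.95
eef_pos: [584.5, -168.8, 51.2]
tool_rot: [-3.138, -0.0, 1.709]
force: [-4.6, -0.6, 8.2]
width: 13.3
gripper_force: 59.8
```

>>> carry_out(
  deltas=[0, 0, 0, 0, 0.001, -0.0003, 1, 0, 0, 0, 0, 0, 0, 1, 0, 0, 0, 0, 0, 0, 1],
)

```text
clock: 10.32
eef_pos: [585.2, -168.7, 51.2]
tool_rot: [-3.138, -0.0, 1.709]
force: [-3.5, -1.3, 5.9]
width: 13.3
gripper_force: 59.7
```

>>> carry_out(
  deltas=[0, 0, 0, 0, 0.001, 0, 1, 0, 0, 0, 0, 0, 0, 1, 0, 0, 0, 0, 0, 0, 1],
)

```text
clock: 10.7
eef_pos: [585.3, -168.7, 51.2]
tool_rot: [-3.136, -0.001, 1.71]
force: [-6.8, -0.0, 8.6]
width: 13.2
gripper_force: 59.9
```

>>> carry_out(
  deltas=[0, 0, 0, 0, 0.001, 0, 1, 0, 0, 0, 0, 0, 0, 1, 0, 0, 0, 0, 0, 0, 1],
)

```text
clock: 11.08
eef_pos: [585.4, -168.7, 51.2]
tool_rot: [-3.134, -0.001, 1.71]
force: [-8.4, -0.6, 9.3]
width: 13.0
gripper_force: 60.2
```

>>> carry_out(
  deltas=[0, 0, 0, 0, -0.0012, 0, 1, 0, 0, 0, 0, 0, 0, 1],
)

```text
clock: 11.32
eef_pos: [585.3, -168.7, 51.2]
tool_rot: [-3.136, -0.0, 1.71]
force: [-5.8, 0.2, 7.9]
width: 13.1
gripper_force: 59.9
```

>>> carry_out(
  deltas=[0, 0, 0, 0, 0, 0, -1, 0, 0, 0, 0, 0, 0, -1, 0, 0, 0, 0, 0, 0, -1, 0, 0, 0, 0, 0, 0, -1],
)

```text
clock: 11.82
eef_pos: [587.5, -167.8, 50.8]
tool_rot: [-3.14, -0.0, 1.71]
force: [-0.1, 0.4, -0.0]
width: 83.6
gripper_force: 0.0
```

>>> carry_out(
  deltas=[0, 0, 0, 0, 0, -0.02, -1, 0, 0, 0, 0, 0, -0.04, -1, 0, 0, 0, 0, 0, -0.02, -1, 0, 0, 0, 0, 0, 0, -1],
)

```text
clock: 12.32
eef_pos: [589.1, -168.5, 133.8]
tool_rot: [3.139, 0.002, 1.71]
force: [-0.4, 0.7, -0.4]
width: 85.4
gripper_force: 0.0
```

Run:
```python
from h import *
np.set_printoptions(precision=2,suppress=True)
im=cv2.imread("pics/top0.png");g=im.max(2);ims=cv2.imread("pics/scene0.png").max(2)
def rect(n,g,box,z,th=80):
    m=((g<th)*255).astype(np.uint8);k=np.zeros_like(m);k[box[1]:box[3],box[0]:box[2]]=255
    m=cv2.morphologyEx(m&k,cv2.MORPH_CLOSE,np.ones((3,3)))
    c=max(cv2.findContours(m,cv2.RETR_EXTERNAL,cv2.CHAIN_APPROX_NONE)[0],key=cv2.contourArea)
    w=w2b(onz(n,c.reshape(-1,2),z)).astype(np.float32)
    r=cv2.minAreaRect(w);print(n,r,cv2.contourArea(c))
rect("top",im.max(2),(330,220,384,262),35)
rect("top",im.max(2),(318,180,372,215),35) # near brick reference
go(*b2w(-63,-10),130,1.868)
```

```text
top ((-63.06401443481445, -11.250751495361328), (46.63871383666992, 111.8105697631836), 8.089265823364258) 774.5
top ((41.29457092285156, 9.054611206054688), (49.522422790527344, 106.2302474975586), 0.11956220865249634) 765.5
t 12.32 pos [ 589.1 -168.5  133.8] rot [3.14 0.   1.71] w 85.4 F [-0.4  0.7 -0.4]
 turn [ 0.16  0.12 -9.07] shift [ -7.  -81.3   3.8]
```

>>> carry_out(
  deltas=[0, 0, -4.1, -0.002, -0.02, 0, -0.7, 0, 0, -4.1, -0.002, -0.03, 0, -0.7, 0, 0, 0, -0.002, -0.03, 0, -0.7, 0, 0, 0, 0, 0, 0.03, -0.7, 0, 0, 0, 0, 0, 0.01, -0.7, 0, 0, 0, 0, 0, 0, -0.7, 0, 0, 0, 0, 0, 0, -0.7],
)

```text
clock: 13.2
eef_pos: [511.3, -191.2, 91.5]
tool_rot: [-3.141, 0.0, 1.853]
force: [-0.8, 0.0, 0.2]
width: 72.1
gripper_force: 0.0
```

Run:
```python
from h import *
go(*b2w(-62,-11),17,1.853)
crop("scene","pics/s3.png",235,190,160,120,5)
```

```text
t 13.2 pos [ 511.3 -191.2   91.5] rot [-3.1405e+00  2.0000e-04  1.8534e+00] w 72.1 F [-0.8  0.   0.2]
 turn [-0.06  0.01  0.02] shift [-9.2  0.7 74.5]
```

View pics/s3.png

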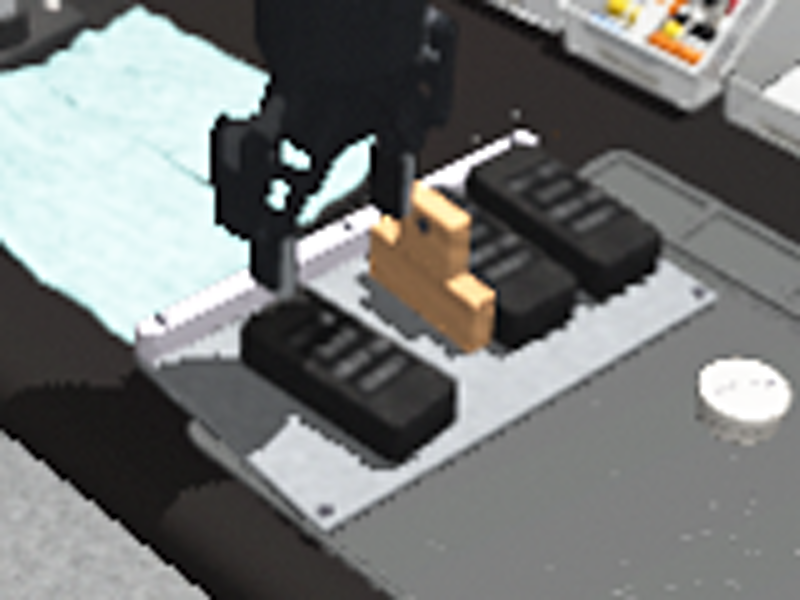

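The spacer stands upright, flush with the near adaptor (blade end at crop (475,320)). The gripper straddles the loose adaptor, so I'll go down and grip it where it lies.

>>> carry_out(
  deltas=[0, 0, 0, -0.009, 0.0005, 0.02, -0.7, 0, 0, 0, 0, 0, 0.03, -0.7, 0, 0, 0, 0, 0, 0.015, -0.7, 0, 0, 0, 0, 0, 0.01, -0.7, 0, 0, 0, 0, 0, 0, -0.7, 0, 0, 0, 0, 0, 0, -0.7],
)

```text
clock: 14.0
eef_pos: [513.9, -199.9, 16.6]
tool_rot: [-3.141, 0.0, 1.853]
force: [-0.2, 0.7, 0.0]
width: 72.5
gripper_force: 0.0
```

>>> carry_out(
  deltas=[0, 0, 0, 0, 0, 0, -0.3, 0, 0, 0, 0, 0, 0, 0, 0, 0, 0, 0, 0, 0, 1, 0, 0, 0, 0, 0, 0, 1, 0, 0, 0, 0, 0, 0, 1],
)

```text
clock: 14.62
eef_pos: [514.3, -199.8, 17.0]
tool_rot: [-3.141, 0.0, 1.853]
force: [0.1, 0.5, 6.2]
width: 47.0
gripper_force: 63.3
```

Run:
```python
from h import *
s=ctrl.read_state();print(w2b(s['eef_pos']),s['torque'])
go(*b2w(-48,9),s['eef_pos'][2],1.571+A)
```

```text
[-62.30623948 -10.89141118] [0.08834416 0.13052923 0.0091399 ]
t 14.62 pos [ 514.3 -199.8   17. ] rot [-3.1414e+00  4.0000e-04  1.8530e+00] w 47.0 F [0.1 0.5 6.2]
 turn [-0.01  0.03  8.31] shift [19.9 14.3  0. ]
```

>>> carry_out(
  deltas=[0, 0, 2.8, 0, 0.003, 0, 1, 0, 0, 2.8, 0.002, 0.003, 0, 1, 0, 0, 2.7, 0.003, 0.003, 0, 1, 0, 0, 0, 0.004, 0.003, 0, 1, 0, 0, 0, 0.004, 0.002, 0, 1, 0, 0, 0, 0.003, 0, 0, 1, 0, 0, 0, 0, 0, 0, 1, 0, 0, 0, 0, 0, 0, 1],
)

```text
clock: 15.62
eef_pos: [525.7, -182.6, 17.0]
tool_rot: [3.141, 0.002, 1.708]
force: [0.3, -2.6, 5.2]
width: 47.1
gripper_force: 63.5
```

Run:
```python
from h import *
s=ctrl.read_state();print(w2b(s['eef_pos']),s['torque'])
go(*b2w(-48,9),s['eef_pos'][2],1.571+A)
```

```text
[-48.58349571   4.58799427] [-0.52706315  0.13728092  0.01325788]
t 15.62 pos [ 525.7 -182.6   17. ] rot [3.1411e+00 2.5000e-03 1.7076e+00] w 47.1 F [ 0.3 -2.6  5.2]
 turn [ 0.03  0.14 -0.02] shift [4.4 0.6 0. ]
```

>>> carry_out(
  deltas=[0, 0, 0, 0.002, 0, 0, 1, 0, 0, 0, 0.001, 0, 0, 1, 0, 0, 0, 0, 0, 0, 1, 0, 0, 0, 0, 0, 0, 1],
)

```text
clock: 16.12
eef_pos: [525.5, -180.0, 17.0]
tool_rot: [3.141, 0.003, 1.707]
force: [-0.7, -4.1, 6.2]
width: 47.2
gripper_force: 63.3
```

>>> carry_out(
  deltas=[0, 0, 0, 0.0015, 0, 0, 1, 0, 0, 0, 0, 0, 0, 1, 0, 0, 0, 0, 0, 0, 1],
)

```text
clock: 16.5
eef_pos: [525.3, -178.5, 17.0]
tool_rot: [3.141, 0.003, 1.707]
force: [0.6, -4.1, 5.8]
width: 47.3
gripper_force: 63.4
```

>>> carry_out(
  deltas=[0, 0, 0, 0.001, 0, 0, 1, 0, 0, 0, 0, 0, 0, 1, 0, 0, 0, 0, 0, 0, 1],
)

```text
clock: 16.88
eef_pos: [525.2, -177.6, 17.0]
tool_rot: [3.141, 0.003, 1.707]
force: [-0.1, -3.6, 5.3]
width: 47.2
gripper_force: 63.4
```

>>> carry_out(
  deltas=[0, 0, 0, 0.001, 0, 0, 1, 0, 0, 0, 0, 0, 0, 1, 0, 0, 0, 0, 0, 0, 1],
)

```text
clock: 17.25
eef_pos: [525.1, -176.6, 17.0]
tool_rot: [3.141, 0.003, 1.707]
force: [-0.3, -3.7, 4.9]
width: 46.8
gripper_force: 63.4
```

>>> carry_out(
  deltas=[0, 0, 0, 0.001, 0, 0, 1, 0, 0, 0, 0, 0, 0, 1, 0, 0, 0, 0, 0, 0, 1],
)

```text
clock: 17.62
eef_pos: [525.0, -176.4, 17.0]
tool_rot: [3.14, 0.004, 1.707]
force: [0.6, -4.6, 3.2]
width: 47.2
gripper_force: 63.3
```

>>> carry_out(
  deltas=[0, 0, 0, 0.001, 0, 0, 1, 0, 0, 0, 0, 0, 0, 1, 0, 0, 0, 0, 0, 0, 1],
)

```text
clock: 18.0
eef_pos: [525.0, -176.4, 17.1]
tool_rot: [3.14, 0.006, 1.707]
force: [0.4, -7.7, 3.8]
width: 46.8
gripper_force: 63.2
```

>>> carry_out(
  deltas=[0, 0, 0, -0.001, 0, 0, 1, 0, 0, 0, 0, 0, 0, -0.36, 0, 0, 0, 0, 0, 0, -0.36, 0, 0, 0, 0, 0, 0, -0.36],
)

```text
clock: 18.5
eef_pos: [523.3, -172.7, 15.8]
tool_rot: [-3.139, -0.001, 1.709]
force: [-0.9, 1.2, 0.2]
width: 58.0
gripper_force: 0.0
```

>>> carry_out(
  deltas=[0, 0, 0, 0, 0, -0.01, -0.36, 0, 0, 0, 0, 0, -0.03, -0.36, 0, 0, 0, 0, 0, -0.03, -0.36, 0, 0, 0, 0, 0, 0, -0.36],
)

```text
clock: 19.0
eef_pos: [525.7, -174.2, 88.6]
tool_rot: [3.139, 0.002, 1.708]
force: [0.8, -0.6, -1.1]
width: 58.3
gripper_force: 0.0
```

Run:
```python
from h import *
print(w2b([525,-176.4]))
go(*b2w(-48-24-25,9),90,1.571+A)
crop("scene","pics/s4.png",235,200,160,120,5)
```

```text
[-48.47624881  10.82188993]
t 19.0 pos [ 525.7 -174.2   88.6] rot [3.1386e+00 2.0000e-03 1.7083e+00] w 58.3 F [ 0.8 -0.6 -1.1]
 turn [0.17 0.12 0.02] shift [ -3.9 -49.5  -1.4]
```

View pics/s4.png

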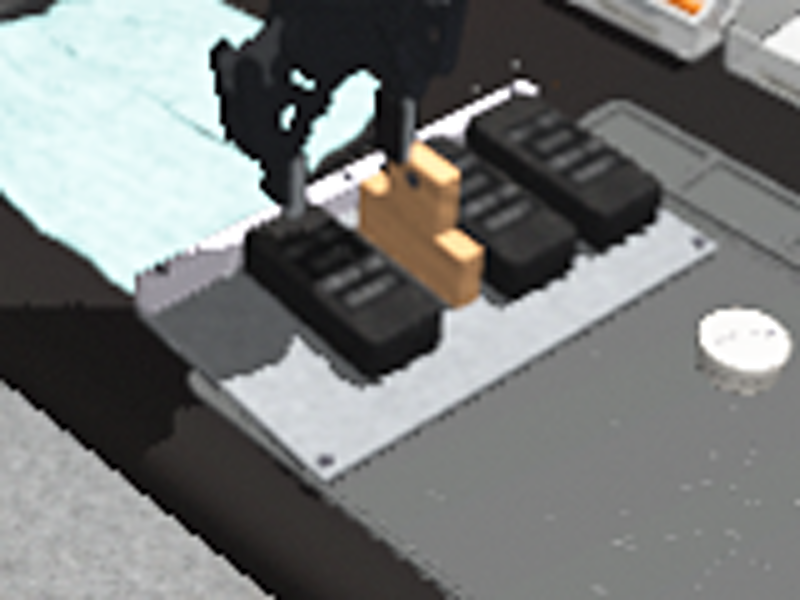

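Here the adaptor sits square with its end at the rail (end corner at crop (247,235)), but the spacer looks a couple of pixels closer to the robot than before (blade end (462,305)), so I'll measure it.

Run:
```python
from h import *
np.set_printoptions(precision=1,suppress=True)
S3=lambda *p:np.array(p,float)/5+[235-.4,190-.4]
S4=lambda *p:np.array(p,float)/5+[235-.4,200-.4]
print("s3 blade top right end front/back",w2b(onz("scene",S3((470,298),(495,290)),48)),"bottom",w2b(onz("scene",S3((473,352),(493,343)),14)))
print("s4",w2b(onz("scene",S4((456,250),(482,241)),48)),"bottom",w2b(onz("scene",S4((460,305),(482,297)),14)))
print("s4 loose top corners nearR,farR,leftnear",w2b(onz("scene",S4((380,345),(440,312),(247,235)),43)))
print("near brick nearR",w2b(onz("scene",S4((515,265),),43)), "bottom",w2b(onz("scene",S4((512,297),),14)))
im=ctrl.get_image("scene");cv2.imwrite("pics/x.png",im[:,:,::-1])
h=cv2.cvtColor(im,cv2.COLOR_RGB2HSV);m=cv2.inRange(h,(5,60,60),(28,255,255));k=np.zeros_like(m);k[225:265,300:335]=255;m&=k
print(cv2.boundingRect(m))
a=cv2.cvtColor(ctrl.get_image("top"),cv2.COLOR_RGB2HSV);m=cv2.inRange(a,(5,60,60),(28,255,255));k=np.zeros_like(m);k[190:245,310:390]=255;m&=k
print(cv2.boundingRect(m),cv2.minAreaRect(cv2.findNonZero(m)) if m.any() else None)
```

```text
s3 blade top right end front/back [[  6. -26.]
 [ 20. -29.]] bottom [[  7.4 -29.7]
 [ 20.  -30.9]]
s4 [[ -0.5 -22.9]
 [ 14.3 -25.7]] bottom [[  0.7 -27.4]
 [ 13.5 -29.8]]
s4 loose top corners nearR,farR,leftnear [[-70.6 -47.6]
 [-32.9 -47.8]
 [-72.   53.8]]
near brick nearR [[ 19.1 -44.9]] bottom [[ 25.5 -39. ]]
(306, 228, 26, 34)
(331, 211, 21, 11) ((340.9038391113281, 216.5192413330078), (8.04076099395752, 21.180543899536133), 78.69007110595703)
```

>>> carry_out(
  deltas=[0, 0, 0, 0, 0, -0.03, -1, 0, 0, 0, 0, 0, -0.025, -1, 0, 0, 0, 0, 0.02, 0, -1, 0, 0, 0, 0, 0.02, 0, -1, 0, 0, 0, 0, 0.013, 0, -1, 0, 0, 0, 0, 0, 0, -1, 0, 0, 0, 0, 0, 0, -1],
)

```text
clock: 20.02
eef_pos: [575.3, -166.7, 140.5]
tool_rot: [-3.138, -0.001, 1.707]
force: [0.4, -0.2, -0.5]
width: 85.2
gripper_force: 0.0
```

Run:
```python
from h import *
go(*b2w(6,13),51.2,1.571+A)
```

```text
t 20.02 pos [ 575.3 -166.7  140.5] rot [-3.1381e+00 -5.0000e-04  1.7074e+00] w 85.2 F [ 0.4 -0.2 -0.5]
 turn [-0.2  -0.03 -0.04] shift [-0.6  3.4 89.3]
```

>>> carry_out(
  deltas=[0, 0, 0, 0, 0.003, 0.04, -1, 0, 0, 0, 0, 0, 0.03, -1, 0, 0, 0, 0, 0, 0.016, -1, 0, 0, 0, 0, 0, 0, -1, 0, 0, 0, 0, 0, 0, -1],
)

```text
clock: 20.65
eef_pos: [579.9, -166.6, 56.0]
tool_rot: [-3.141, 0.001, 1.708]
force: [0.3, -0.2, -0.5]
width: 85.5
gripper_force: 0.0
```

Run:
```python
from h import *
go(*b2w(6,13),51.2,1.571+A)
```

```text
t 20.65 pos [ 579.9 -166.6   56. ] rot [-3.1413e+00  8.0000e-04  1.7076e+00] w 85.5 F [ 0.3 -0.2 -0.5]
 turn [-0.01  0.04 -0.02] shift [-0.1 -1.2  4.8]
```

>>> carry_out(
  deltas=[0, 0, 0, 0, -0.001, 0.004, 0, 0, 0, 0, 0, 0, 0, 0.4, 0, 0, 0, 0, 0, 0, 1, 0, 0, 0, 0, 0, 0, 1, 0, 0, 0, 0, 0, 0, 1, 0, 0, 0, 0, 0, 0, 1],
)

```text
clock: 21.4
eef_pos: [578.3, -166.2, 51.0]
tool_rot: [-3.14, -0.0, 1.708]
force: [-0.4, -0.5, 0.3]
width: 13.5
gripper_force: 61.4
```

>>> carry_out(
  deltas=[0, 0, 0, 0, 0.003, 0, 1, 0, 0, 0, 0, 0.002, 0, 1, 0, 0, 0, 0, 0, 0, 1, 0, 0, 0, 0, 0, 0, 1],
)

```text
clock: 21.9
eef_pos: [583.4, -165.6, 51.0]
tool_rot: [-3.14, 0.0, 1.708]
force: [-0.7, -0.5, 1.9]
width: 13.3
gripper_force: 61.7
```

>>> carry_out(
  deltas=[0, 0, 0, 0, 0.001, 0, 1, 0, 0, 0, 0, 0, 0, 1, 0, 0, 0, 0, 0, 0, 1],
)

```text
clock: 22.28
eef_pos: [583.9, -165.5, 51.0]
tool_rot: [-3.139, -0.0, 1.708]
force: [-3.1, -0.6, 4.6]
width: 13.8
gripper_force: 62.1
```

>>> carry_out(
  deltas=[0, 0, 0, 0, 0.001, 0, 1, 0, 0, 0, 0, 0, 0, 1, 0, 0, 0, 0, 0, 0, 1],
)

```text
clock: 22.65
eef_pos: [584.7, -165.3, 51.0]
tool_rot: [-3.139, -0.0, 1.708]
force: [-3.5, -0.9, 4.7]
width: 13.4
gripper_force: 62.3
```

>>> carry_out(
  deltas=[0, 0, 0, 0, 0.001, 0, 1, 0, 0, 0, 0, 0, 0, 1, 0, 0, 0, 0, 0, 0, 1],
)

```text
clock: 23.02
eef_pos: [584.8, -165.3, 51.0]
tool_rot: [-3.137, -0.001, 1.708]
force: [-5.2, -0.9, 8.0]
width: 13.2
gripper_force: 62.6
```

Run:
```python
from h import *
s=ctrl.read_state();print(w2b(s['eef_pos']),s['torque'],s['force'])
crop("scene","pics/s5.png",275,215,90,70,8)
```

```text
[12.26975073 13.60746843] [-0.21686448  1.2527714   0.13602906] [-5.15605212 -0.93137212  8.02174995]
```

View pics/s5.png

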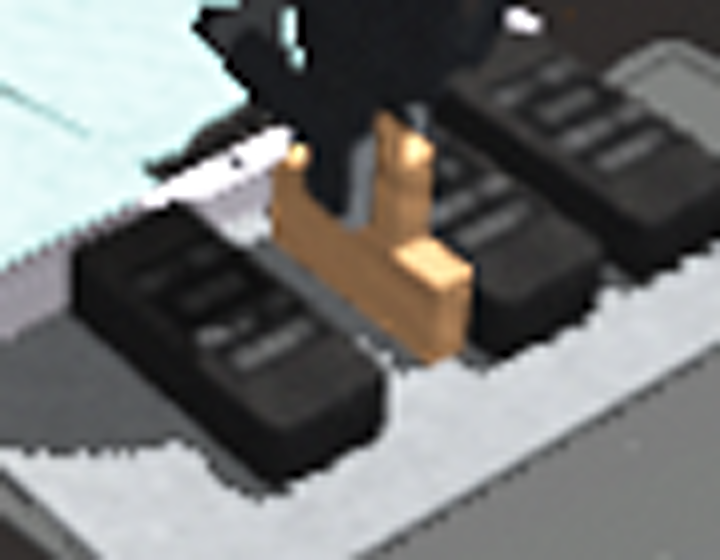

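The spacer is flush against the near adaptor again (blade end at crop (435..470, 345)), with board x 12.3 against the expected 12. I'll release it, then push the loose one from behind with shut fingers.

>>> carry_out(
  deltas=[0, 0, 0, 0, -0.001, 0, 1, 0, 0, 0, 0, 0, 0, 1, 0, 0, 0, 0, 0, 0, -1, 0, 0, 0, 0, 0, 0, -1, 0, 0, 0, 0, 0, 0, -1, 0, 0, 0, 0, 0, 0, -1],
)

```text
clock: 23.82
eef_pos: [585.4, -165.1, 50.9]
tool_rot: [-3.14, -0.0, 1.708]
force: [0.2, 0.4, -0.5]
width: 83.8
gripper_force: 0.0
```

>>> carry_out(
  deltas=[0, 0, 0, 0, 0, -0.02, -1, 0, 0, 0, 0, 0, -0.04, -1, 0, 0, 0, 0, 0, -0.02, -1, 0, 0, 0, 0, 0, 0, 1, 0, 0, 0, 0, 0, 0, 1, 0, 0, 0, 0, 0, 0, 1],
)

```text
clock: 24.58
eef_pos: [584.6, -164.9, 130.0]
tool_rot: [-3.138, -0.001, 1.708]
force: [0.9, -0.2, 0.6]
width: 32.1
gripper_force: 0.0
```

Run:
```python
from h import *
go(*b2w(-105,9),90,1.571+A)
# loose brick: current from scene? 
im=ctrl.get_image("scene")
h=cv2.cvtColor(im,cv2.COLOR_RGB2HSV);m=cv2.inRange(h,(5,60,60),(28,255,255));k=np.zeros_like(m);k[225:265,300:340]=255;m&=k
print(cv2.boundingRect(m))
```

```text
t 24.57 pos [ 584.6 -164.9  130. ] rot [-3.1380e+00 -9.0000e-04  1.7081e+00] w 32.1 F [ 0.9 -0.2  0.6]
 turn [-0.2  -0.05  0.  ] shift [  -5.1 -117.2   40. ]
(309, 226, 25, 35)
```

>>> carry_out(
  deltas=[0, 0, 0, -0.002, -0.03, 0, 1, 0, 0, 0, -0.002, -0.03, 0, 1, 0, 0, 0, -0.001, -0.03, 0, 1, 0, 0, 0, 0, -0.027, 0, 1, 0, 0, 0, 0, 0, 0.03, 1, 0, 0, 0, 0, 0, 0.04, 1, 0, 0, 0, 0, 0, 0.02, 1, 0, 0, 0, 0, 0, 0.01, 1, 0, 0, 0, 0, 0, 0, 1, 0, 0, 0, 0, 0, 0, 1],
)

```text
clock: 25.88
eef_pos: [470.4, -186.5, 31.8]
tool_rot: [-3.141, 0.001, 1.708]
force: [0.7, 0.1, -0.1]
width: 0.4
gripper_force: 0.0
```

Run:
```python
from h import *
go(*b2w(-89,9),21,1.571+A)
```

```text
t 25.88 pos [ 470.4 -186.5   31.8] rot [-3.1408e+00  5.0000e-04  1.7080e+00] w 0.4 F [ 0.7  0.1 -0.1]
 turn [-0.04  0.03 -0.  ] shift [ 0.7 14.9 10.8]
```

>>> carry_out(
  deltas=[0, 0, 0, 0.001, 0, 0.01, 1, 0, 0, 0, 0, 0.008, 0, 1, 0, 0, 0, 0, 0.004, 0, 1, 0, 0, 0, 0, 0.004, 0, 1, 0, 0, 0, 0, 0.004, 0, 1, 0, 0, 0, 0, 0.003, 0, 1, 0, 0, 0, 0, 0.003, 0, 1, 0, 0, 0, 0, 0.003, 0, 1, 0, 0, 0, 0, 0.003, 0, 1, 0, 0, 0, 0, 0, 0, 1],
)

```text
clock: 27.12
eef_pos: [502.2, -180.7, 21.1]
tool_rot: [-3.141, 0.0, 1.708]
force: [-0.5, -0.5, 1.2]
width: 0.2
gripper_force: 0.3
```

>>> carry_out(
  deltas=[0, 0, 0, 0, 0.003, 0, 1, 0, 0, 0, 0, 0.003, 0, 1, 0, 0, 0, 0, 0, 0, 1],
)

```text
clock: 27.5
eef_pos: [508.1, -179.9, 21.1]
tool_rot: [-3.141, 0.0, 1.708]
force: [0.0, 0.7, 0.7]
width: 0.0
gripper_force: 0.3
```

Run:
```python
from h import *
print(w2b(ctrl.read_state()['eef_pos']))
go(*b2w(-57.5,9),21,1.571+A)
```

```text
[-65.67233632   9.66430058]
t 27.5 pos [ 508.1 -179.9   21.1] rot [-3.1407e+00  2.0000e-04  1.7084e+00] w 0.0 F [0.  0.7 0.7]
 turn [-0.05  0.01  0.02] shift [-0.7  8.2  0.1]
```

>>> carry_out(
  deltas=[0, 0, 0, 0, 0.002, 0, 1, 0, 0, 0, 0, 0.002, 0, 1, 0, 0, 0, 0, 0.001, 0, 1, 0, 0, 0, 0, 0, 0, 1],
)

```text
clock: 28.0
eef_pos: [512.6, -179.3, 21.1]
tool_rot: [-3.14, 0.0, 1.708]
force: [-1.8, -1.1, -0.3]
width: 0.1
gripper_force: 0.7
```

>>> carry_out(
  deltas=[0, 0, 0, 0, 0.002, 0, 1, 0, 0, 0, 0, 0, 0, 1, 0, 0, 0, 0, 0, 0, 1],
)

```text
clock: 28.38
eef_pos: [514.7, -179.0, 21.1]
tool_rot: [-3.14, 0.0, 1.708]
force: [-1.9, 0.1, -0.0]
width: 0.2
gripper_force: 0.5
```

Run:
```python
from h import *
print(w2b(ctrl.read_state()['eef_pos']))
crop("scene","pics/s6.png",245,205,110,85,7)
```

```text
[-59.05406059   9.65822327]
```

View pics/s6.png

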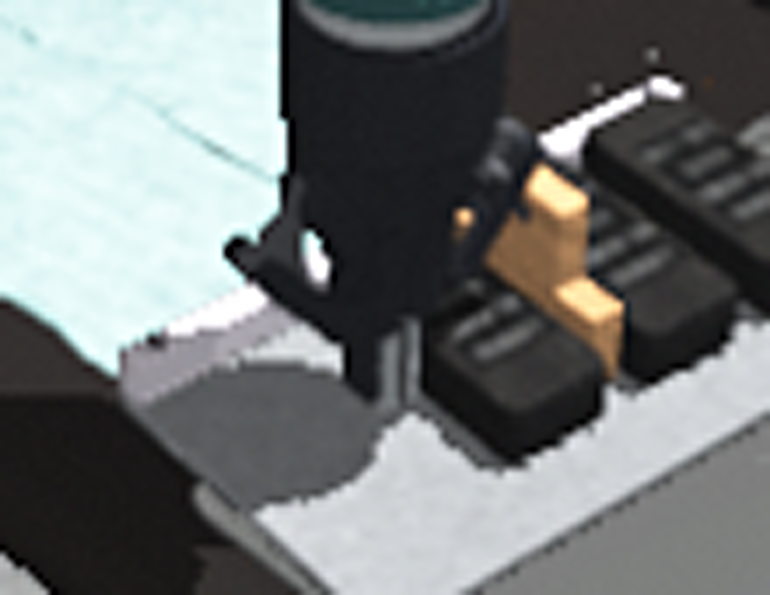

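The picture shows the outer knuckle of the shut gripper (crop (515,150)) close to the spacer's tab; that's probably what disturbed it before. I'll back off and turn the tool 90° so the knuckles point sideways.

>>> carry_out(
  deltas=[0, 0, 0, 0, -0.012, 0, 1, 0, 0, 0, 0, -0.015, 0, 1, 0, 0, 10, 0, 0, 0, 1, 0, 0, 10, 0, 0, 0, 1, 0, 0, 10, 0, 0, 0, 1, 0, 0, 10, 0, 0, 0, 1, 0, 0, 10, 0, 0, 0, 1, 0, 0, 10, 0, 0, 0, 1, 0, 0, 10, 0, 0, 0, 1, 0, 0, 10, 0, 0, 0, 1, 0, 0, 10, 0, 0, 0, 1, 0, 0, 0, 0, 0, 0, 1],
)

```text
clock: 29.92
eef_pos: [486.5, -182.9, 21.0]
tool_rot: [3.141, 0.003, 0.138]
force: [0.1, 0.5, -0.2]
width: -0.0
gripper_force: 0.0
```

Run:
```python
from h import *
np.set_printoptions(precision=1,suppress=True)
go(*b2w(-58,9),21,A)
im=ctrl.get_image("scene");cv2.imwrite("pics/s7.png",cv2.resize(im[200:285,245:355,::-1],None,fx=7,fy=7,interpolation=cv2.INTER_CUBIC))
```

```text
t 29.93 pos [ 486.5 -182.9   21. ] rot [3.1 0.  0.1] w -0.0 F [ 0.1  0.5 -0.2]
 turn [0.  0.2 0.1] shift [29.5  0.6 -0. ]
```

View pics/s7.png

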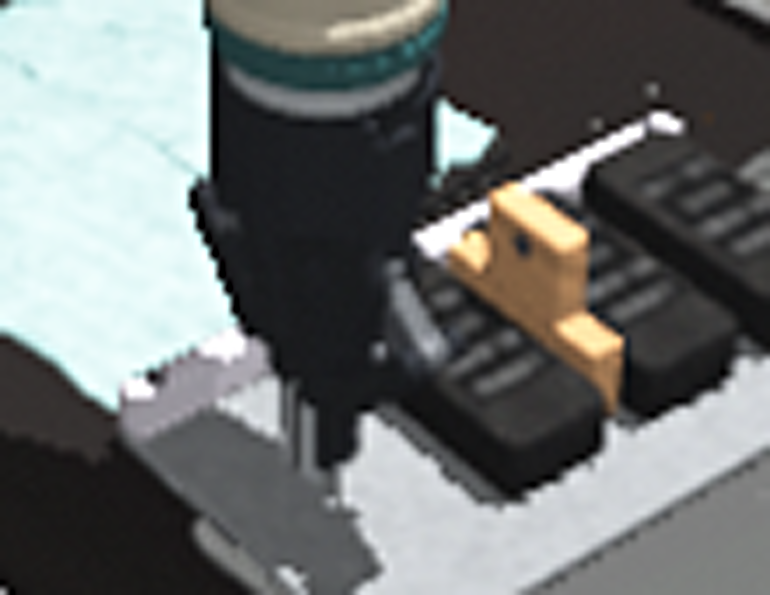

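The knuckles now lie along the row. The spacer is upright against the near adaptor, and the loose adaptor is a few mm or less from it (right end near crop (600,390)). That's my last picture, so I'll go on by force and numbers.

>>> carry_out(
  deltas=[0, 0.2, 0, 0.01, 0, 0, 1, 0, 0, 0, 0.01, 0, 0, 1, 0, 0, 0, 0.005, 0, 0, 1, 0, 0, 0, 0.002, 0, 0, 1, 0, 0, 0, 0, 0, 0, 1, 0, 0, 0, 0, 0, 0, 1],
)

```text
clock: 30.72
eef_pos: [514.0, -179.1, 21.1]
tool_rot: [-3.141, -0.001, 0.137]
force: [0.4, 0.1, 0.2]
width: -0.1
gripper_force: 0.0
```

>>> carry_out(
  deltas=[0, 0, 0, 0.002, 0, 0, 1, 0, 0, 0, 0.001, 0, 0, 1, 0, 0, 0, 0, 0, 0, 1, 0, 0, 0, 0, 0, 0, 1],
)

```text
clock: 31.22
eef_pos: [517.3, -178.6, 21.1]
tool_rot: [-3.141, -0.002, 0.137]
force: [0.5, 0.4, -0.0]
width: 0.0
gripper_force: 0.0
```

>>> carry_out(
  deltas=[0, 0, 0, 0.001, 0, 0, 1, 0, 0, 0, 0, 0, 0, 1, 0, 0, 0, 0, 0, 0, 1],
)

```text
clock: 31.6
eef_pos: [517.7, -178.6, 21.1]
tool_rot: [-3.141, -0.001, 0.137]
force: [-1.7, 0.2, 1.5]
width: -0.4
gripper_force: 1.1
```

>>> carry_out(
  deltas=[0, 0, 0, 0.001, 0, 0, 1, 0, 0, 0, 0, 0, 0, 1, 0, 0, 0, 0, 0, 0, 1],
)

```text
clock: 31.98
eef_pos: [519.5, -178.4, 21.1]
tool_rot: [-3.142, -0.002, 0.137]
force: [-2.0, -0.5, 0.8]
width: -0.1
gripper_force: 0.7
```

>>> carry_out(
  deltas=[0, 0, 0, 0.001, 0, 0, 1, 0, 0, 0, 0, 0, 0, 1, 0, 0, 0, 0, 0, 0, 1],
)

```text
clock: 32.35
eef_pos: [519.8, -178.3, 21.1]
tool_rot: [-3.141, -0.001, 0.137]
force: [-3.3, -0.9, 1.5]
width: 0.0
gripper_force: 2.0
```

>>> carry_out(
  deltas=[0, 0, 0, 0.001, 0, 0, 1, 0, 0, 0, 0, 0, 0, 1, 0, 0, 0, 0, 0, 0, 1],
)

```text
clock: 32.72
eef_pos: [519.9, -178.4, 21.1]
tool_rot: [-3.141, 0.0, 0.137]
force: [-5.6, -1.0, 3.1]
width: -0.3
gripper_force: 3.1
```

>>> carry_out(
  deltas=[0, 0, 0, 0.001, 0, 0, 1, 0, 0, 0, 0, 0, 0, 1, 0, 0, 0, 0, 0, 0, 1],
)

```text
clock: 33.1
eef_pos: [520.0, -178.5, 21.1]
tool_rot: [-3.141, 0.002, 0.136]
force: [-7.7, -1.8, 4.8]
width: -0.2
gripper_force: 4.0
```

>>> carry_out(
  deltas=[0, 0, 0, -0.005, 0, 0, 1, 0, 0, 0, -0.02, 0, 0, 1, 0, 0, 0, 0, 0.03, -0.03, 1, 0, 0, 0, 0, 0.04, -0.03, 1, 0, 0, 0, 0.02, 0.025, 0, 1, 0, 0, 0, 0.03, 0, 0, 1, 0, 0, 0, 0, 0, 0, 1, 0, 0, 0, 0, 0, 0, 1],
)

```text
clock: 34.1
eef_pos: [559.9, -268.3, 81.0]
tool_rot: [-3.141, -0.002, 0.138]
force: [-0.2, -0.5, -0.5]
width: -0.2
gripper_force: 0.0
```

Run:
```python
from h import *
np.set_printoptions(precision=2,suppress=True)
print(w2b([520,-178.5]))
go(*b2w(-19,-85),21,A)
im=ctrl.get_image("scene");cv2.imwrite("pics/s8.png",im[:,:,::-1])
h=cv2.cvtColor(im,cv2.COLOR_RGB2HSV);m=cv2.inRange(h,(5,60,60),(28,255,255));k=np.zeros_like(m);k[220:270,300:345]=255
print(cv2.boundingRect(m&k))
```

```text
[-53.72   9.42]
t 34.1 pos [ 559.9 -268.3   81. ] rot [-3.14 -0.    0.14] w -0.2 F [-0.2 -0.5 -0.5]
 turn [-0.02 -0.11  0.04] shift [ 7.4  0.  60. ]
(309, 226, 23, 29)
```

>>> carry_out(
  deltas=[0, 0, 0, 0.007, 0, 0.03, 1, 0, 0, 0, 0, 0, 0.03, 1, 0, 0, 0, 0, -0.006, 0, 1, 0, 0, 0, 0, -0.006, 0, 1, 0, 0, 0, 0, -0.003, 0, 1, 0, 0, 0, 0, -0.002, 0, 1, 0, 0, 0, 0, 0, 0, 1, 0, 0, 0, 0, 0, 0, 1],
)

```text
clock: 35.15
eef_pos: [564.7, -251.0, 21.4]
tool_rot: [3.141, -0.002, 0.137]
force: [0.9, -0.1, -0.3]
width: -0.2
gripper_force: 0.0
```

>>> carry_out(
  deltas=[0, 0, 0, 0, -0.002, 0, 1, 0, 0, 0, 0, -0.002, 0, 1, 0, 0, 0, 0, 0, 0, 1, 0, 0, 0, 0, 0, 0, 1],
)

```text
clock: 35.65
eef_pos: [564.1, -246.9, 21.2]
tool_rot: [-3.142, -0.002, 0.137]
force: [-0.1, -0.0, -0.3]
width: -0.3
gripper_force: 0.0
```

>>> carry_out(
  deltas=[0, 0, 0, 0, -0.002, 0, 1, 0, 0, 0, 0, -0.001, 0, 1, 0, 0, 0, 0, 0, 0, 1, 0, 0, 0, 0, 0, 0, 1],
)

```text
clock: 36.15
eef_pos: [563.7, -243.9, 21.2]
tool_rot: [-3.142, -0.002, 0.137]
force: [-0.5, 0.3, 0.8]
width: -0.0
gripper_force: 0.0
```

>>> carry_out(
  deltas=[0, 0, 0, 0, -0.002, 0, 1, 0, 0, 0, 0, 0, 0, 1, 0, 0, 0, 0, 0, 0, 1],
)

```text
clock: 36.52
eef_pos: [563.5, -241.9, 21.2]
tool_rot: [-3.142, -0.002, 0.137]
force: [-0.2, -0.4, -0.1]
width: 0.0
gripper_force: 0.0
```

>>> carry_out(
  deltas=[0, 0, 0, 0, -0.002, 0, 1, 0, 0, 0, 0, 0, 0, 1, 0, 0, 0, 0, 0, 0, 1],
)

```text
clock: 36.9
eef_pos: [563.2, -240.8, 21.3]
tool_rot: [3.14, -0.002, 0.137]
force: [0.2, -2.4, -0.5]
width: 0.2
gripper_force: 1.5
```

>>> carry_out(
  deltas=[0, 0, 0, 0, -0.001, 0, 1, 0, 0, 0, 0, 0, 0, 1, 0, 0, 0, 0, 0, 0, 1],
)

```text
clock: 37.28
eef_pos: [563.2, -240.8, 21.6]
tool_rot: [3.138, -0.002, 0.136]
force: [1.0, -5.6, -1.8]
width: 0.4
gripper_force: 2.6
```

>>> carry_out(
  deltas=[0, 0, 0, 0, -0.001, 0, 1, 0, 0, 0, 0, 0, 0, 1, 0, 0, 0, 0, 0, 0, 1],
)

```text
clock: 37.65
eef_pos: [563.2, -240.8, 21.8]
tool_rot: [3.137, -0.003, 0.136]
force: [0.6, -6.8, -0.7]
width: -0.2
gripper_force: 3.3
```

>>> carry_out(
  deltas=[0, 0, 0, 0, -0.001, 0, 1, 0, 0, 0, 0, 0, 0, 1, 0, 0, 0, 0, 0, 0, 1],
)

```text
clock: 38.02
eef_pos: [563.2, -240.8, 22.0]
tool_rot: [3.135, -0.003, 0.135]
force: [1.1, -7.7, -0.9]
width: 0.0
gripper_force: 4.0
```

>>> carry_out(
  deltas=[0, 0, 0, 0, -0.001, 0, 1, 0, 0, 0, 0, 0, 0, 1, 0, 0, 0, 0, 0, 0, 1],
)

```text
clock: 38.4
eef_pos: [563.2, -240.7, 22.3]
tool_rot: [3.133, -0.003, 0.135]
force: [1.1, -9.8, -0.8]
width: -0.2
gripper_force: 4.7
```

>>> carry_out(
  deltas=[0, 0, 0, 0, 0.006, 0, 1, 0, 0, 0, 0, 0.02, 0, 1, 0, 0, 0, 0, 0, -0.05, -1, 0, 0, 0, 0, 0, -0.06, -1, 0, 0, -10, 0, 0, 0, -1, 0, 0, -10, 0, 0, 0, -1, 0, 0, -10, 0, 0, 0, -1, 0, 0, -10, 0, 0, 0, -1, 0, 0, -10, 0, 0, 0, -1, 0, 0, -10, 0, 0, 0, -1, 0, 0, -10, 0, 0, 0, -1, 0, 0, -10, 0, 0, 0, -1],
)

```text
clock: 39.9
eef_pos: [565.6, -262.3, 131.1]
tool_rot: [3.141, -0.001, 1.539]
force: [-0.0, 0.4, -0.2]
width: 86.1
gripper_force: 0.0
```

>>> carry_out(
  deltas=[0, 0, -10, 0, 0, 0, -1, 0, 0, 0, 0.03, 0.01, 0, -1, 0, 0, 0, 0.03, 0.01, 0, -1, 0, 0, 0, 0.03, 0.01, 0, -1, 0, 0, 0, 0, 0, 0, -1, 0, 0, 0, 0, 0, 0, -1],
)

```text
clock: 40.65
eef_pos: [583.1, -169.9, 131.3]
tool_rot: [3.14, 0.001, 1.707]
force: [0.0, -0.2, 0.5]
width: 85.4
gripper_force: 0.0
```

Run:
```python
from h import *
go(584.8,-165.3,51,1.571+A)
```

```text
t 40.65 pos [ 583.1 -169.9  131.3] rot [3.1404e+00 8.0000e-04 1.7071e+00] w 85.4 F [ 0.  -0.2  0.5]
 turn [ 0.07  0.04 -0.05] shift [ 4.4  2.3 80.3]
```

>>> carry_out(
  deltas=[0, 0, 0, 0.0045, 0.0025, 0.03, -1, 0, 0, 0, 0, 0, 0.03, -1, 0, 0, 0, 0, 0, 0.016, -1, 0, 0, 0, 0, 0, 0, -1, 0, 0, 0, 0, 0, 0, -1, 0, 0, 0, 0, 0, 0, -1],
)

```text
clock: 41.4
eef_pos: [586.1, -164.1, 56.4]
tool_rot: [3.138, 0.001, 1.708]
force: [0.2, 0.3, -1.0]
width: 85.5
gripper_force: 0.0
```

Run:
```python
from h import *
go(584.8,-165.3,51,1.571+A)
```

```text
t 41.4 pos [ 586.1 -164.1   56.4] rot [3.1380e+00 7.0000e-04 1.7079e+00] w 85.5 F [ 0.2  0.3 -1. ]
 turn [ 0.2   0.04 -0.01] shift [-1.  -1.5  5.4]
```

>>> carry_out(
  deltas=[0.2, 0, 0, -0.001, -0.0015, 0.005, -1, 0, 0, 0, 0, 0, 0, -1, 0, 0, 0, 0, 0, 0, -1],
)

```text
clock: 41.78
eef_pos: [584.0, -164.8, 50.3]
tool_rot: [-3.14, -0.0, 1.708]
force: [0.2, 0.2, 0.0]
width: 85.2
gripper_force: 0.0
```

Run:
```python
from h import *
go(584.8,-165.3,51,1.571+A)
```

```text
t 41.77 pos [ 584.  -164.8   50.3] rot [-3.1398e+00 -2.0000e-04  1.7081e+00] w 85.2 F [0.2 0.2 0. ]
 turn [-0.1  -0.01  0.01] shift [-0.6  0.7 -0.7]
```

>>> carry_out(
  deltas=[-0.1, 0, 0, 0, 0.001, -0.0005, -1, 0, 0, 0, 0, 0, 0, -0.5, 0, 0, 0, 0, 0, 0, 0, 0, 0, 0, 0, 0, 0, 0.4, 0, 0, 0, 0, 0, 0, 1, 0, 0, 0, 0, 0, 0, 1, 0, 0, 0, 0, 0, 0, 1],
)

```text
clock: 42.65
eef_pos: [584.7, -164.8, 50.9]
tool_rot: [-3.141, -0.0, 1.708]
force: [-1.4, -0.5, 3.3]
width: 13.3
gripper_force: 58.8
```

Run:
```python
from h import *
s=ctrl.read_state();print(w2b(s['eef_pos']));go(584.8,-165.3,51,1.571+A)
```

```text
[12.24875543 14.12202781]
t 42.65 pos [ 584.7 -164.8   50.9] rot [-3.1411e+00 -2.0000e-04  1.7080e+00] w 13.3 F [-1.4 -0.5  3.3]
 turn [-0.03 -0.01 -0.  ] shift [-0.5  0.  -0.1]
```

>>> carry_out(
  deltas=[0, 0, 0, 0, 0, -0.003, 1, 0, 0, 0, 0, 0, -0.004, 1, 0, 0, 0, 0, 0, -0.006, 1, 0, 0, 0, 0, 0, -0.008, 1, 0, 0, 0, 0, 0, -0.01, 1, 0, 0, 0, 0, 0, -0.015, 1, 0, 0, 0, 0, 0, -0.02, 1, 0, 0, 0, 0, 0, 0, 1, 0, 0, 0, 0, 0, 0, 1],
)

```text
clock: 43.78
eef_pos: [585.0, -164.5, 116.7]
tool_rot: [3.141, -0.0, 1.708]
force: [0.8, 0.4, -1.7]
width: 13.4
gripper_force: 58.5
```

Run:
```python
from h import *
go(577,-315.5,112,1.65)
```

```text
t 43.77 pos [ 585.  -164.5  116.7] rot [ 3.1415e+00 -4.0000e-04  1.7082e+00] w 13.4 F [ 0.8  0.4 -1.7]
 turn [ 0.   -0.02  3.34] shift [-149.9  -19.9    4.7]
```

>>> carry_out(
  deltas=[0, 0, 1.7, -0.02, -0.003, 0, 1, 0, 0, 1.6, -0.026, -0.004, 0, 1, 0, 0, 0, -0.026, -0.004, 0, 1, 0, 0, 0, -0.026, -0.004, 0, 1, 0, 0, 0, -0.026, -0.003, 0, 1, 0, 0, 0, -0.026, -0.002, 0.02, 1, 0, 0, 0, 0, 0, 0.03, 1, 0, 0, 0, 0, 0, 0.01, 1, 0, 0, 0, 0, 0, 0.01, 1, 0, 0, 0, 0, 0, 0, 1, 0, 0, 0, 0, 0, 0, 1],
)

```text
clock: 45.15
eef_pos: [579.5, -316.1, 47.6]
tool_rot: [3.14, 0.001, 1.651]
force: [-0.3, -0.1, -1.5]
width: 12.5
gripper_force: 58.5
```

Run:
```python
from h import *
go(577,-315.5,41.5,1.65)
```

```text
t 45.15 pos [ 579.5 -316.1   47.6] rot [3.1405e+00 7.0000e-04 1.6508e+00] w 12.5 F [-0.3 -0.1 -1.5]
 turn [0.07 0.04 0.05] shift [ 0.8 -2.5  6.1]
```

>>> carry_out(
  deltas=[0, 0, 0, 0, -0.002, 0.003, 1, 0, 0, 0, 0, 0, 0.002, 1, 0, 0, 0, 0, 0, 0, 1, 0, 0, 0, 0, 0, 0, 1],
)

```text
clock: 45.65
eef_pos: [577.0, -316.1, 41.8]
tool_rot: [3.142, -0.0, 1.651]
force: [0.6, -0.4, -1.5]
width: 13.2
gripper_force: 58.5
```

>>> carry_out(
  deltas=[0, 0, 0, 0, 0, 0.001, 1, 0, 0, 0, 0, 0, 0, 1, 0, 0, 0, 0, 0, 0, 1],
)

```text
clock: 46.02
eef_pos: [577.1, -316.2, 41.3]
tool_rot: [3.141, 0.0, 1.65]
force: [-1.1, 0.8, 5.6]
width: 13.4
gripper_force: 59.2
```

Touching the mat, so I'll open and go up.

>>> carry_out(
  deltas=[0, 0, 0, 0, 0, 0, -1, 0, 0, 0, 0, 0, 0, -1, 0, 0, 0, 0, 0, 0, -1, 0, 0, 0, 0, 0, 0, -1, 0, 0, 0, 0, 0, -0.01, -1, 0, 0, 0, 0, 0, -0.04, -1, 0, 0, 0, 0, 0, -0.06, -1, 0, 0, 0, 0, 0, -0.06, -1, 0, 0, 0, -0.05, -0.03, -0.03, -1, 0, 0, 0, -0.05, -0.03, 0, -1, 0, 0, 0, 0, 0, 0, -1],
)

```text
clock: 47.4
eef_pos: [521.3, -424.9, 241.3]
tool_rot: [-3.14, 0.005, 1.641]
force: [-0.3, 0.0, 0.7]
width: 85.3
gripper_force: 0.0
```

Run:
```python
from h import *
np.set_printoptions(precision=1,suppress=True)
im=ctrl.get_image("top");cv2.imwrite("pics/end.png",im[:,:,::-1]);old=cv2.imread("pics/top0.png")
def rect(im,box,th=75):
    m=((im.max(2)<th)*255).astype(np.uint8);k=np.zeros_like(m);k[box[1]:box[3],box[0]:box[2]]=255
    c=max(cv2.findContours(cv2.morphologyEx(m&k,cv2.MORPH_CLOSE,np.ones((3,3))),cv2.RETR_EXTERNAL,cv2.CHAIN_APPROX_NONE)[0],key=cv2.contourArea)
    return cv2.minAreaRect(w2b(onz("top",c.reshape(-1,2),35)).astype(np.float32)),cv2.contourArea(c)
for x in(43,-19):
    u=proj("top",[np.r_[b2w(x,9),35]])[0];b=[int(u[0]-29),int(u[1]-16),int(u[0]+27),int(u[1]+16)]
    print(x,u,rect(im,b))
g=im.max(2)
# column profiles along board x at y=-20..40, height 43 top / gaps
for y in(-30,-10,10,30,50):
    X=np.arange(-55,35,3);uv=proj("top",[np.r_[b2w(x,y),43] for x in X])
    print(y,[int(g[int(round(v)),int(round(u))]) for u,v in uv])
h=cv2.cvtColor(im,cv2.COLOR_RGB2HSV);m=cv2.inRange(h,(5,60,60),(28,255,255));k=np.zeros_like(m);k[195:235,380:425]=255
print(cv2.boundingRect(m&k),"was (387,210,34,11)"); 
d=cv2.absdiff(im[:,:,::-1],old).max(2)>60;ys,xs=np.nonzero(d);print("tin diff",d[165:190,385:410].sum(),"reel",d[270:305,120:155].sum(),"stapler",d[268:310,185:212].sum())
```

```text
43 [345.  200.8] (((41.50755310058594, 9.078353881835938), (49.09635925292969, 105.36075592041016), 0.11956222355365753), 731.0)
-19 [349.2 225.3] (((-20.202945709228516, 9.056983947753906), (47.5761604309082, 105.24959564208984), 0.40170907974243164), 745.0)
-30 [192, 193, 109, 80, 41, 57, 64, 65, 62, 59, 58, 60, 61, 61, 61, 63, 65, 75, 72, 60, 154, 196, 153, 82, 48, 48, 61, 64, 63, 61]
-10 [196, 161, 100, 99, 45, 58, 56, 49, 55, 78, 89, 49, 52, 55, 71, 88, 59, 60, 59, 83, 167, 205, 160, 105, 50, 48, 62, 54, 53, 100]
10 [200, 166, 101, 92, 63, 62, 56, 46, 47, 50, 48, 47, 58, 52, 48, 48, 51, 47, 56, 109, 173, 192, 148, 101, 77, 53, 62, 55, 48, 48]
30 [193, 156, 100, 87, 53, 70, 91, 106, 109, 109, 71, 70, 56, 72, 81, 110, 87, 75, 79, 76, 173, 157, 101, 100, 72, 55, 70, 81, 101, 105]
50 [205, 196, 103, 82, 43, 55, 69, 69, 71, 72, 72, 71, 72, 71, 71, 73, 74, 73, 73, 69, 136, 157, 102, 91, 58, 37, 66, 68, 69, 71]
(389, 210, 34, 11) was (387,210,34,11)
tin diff 0 reel 0 stapler 0
```

```bash
python3 -c "
from cell import ctrl
print(ctrl.finish_job())"
```

```text
the job is handed in; nothing more can be done
None
```

The loose adaptor is in the row, 61.7 mm from the front one (62 mm intended) with its left end at the rail, the spacer stands on the mat, and the job was handed in at about 47 s; the gripper once nudged the spacer about 6 mm, so I set it flush again before the final push.

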